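# Take the loose bottle stopper out of the bar caddy

## Robot

A 6-joint arm with a two-finger parallel gripper is mounted at the origin on a cart in front of the work surface, level with it; the furniture and walls round the work are solid. World frame = base frame: x ahead of the robot, y to its left, z up, the work surface at z = 0. Lengths are in m, angles in degrees, forces in N, time in s.
With the tool pointing down it reaches from about 0.4 to 0.825 m from the base axis. Payload 7 kg.
Tool frame: the origin (TCP) lies at the centre of the arm's flange, where the gripper is bolted on; the fingertips stand 178 mm ahead of it and the grasp point (between the pads) lies 159 mm ahead of it (tip_reach is the distance from the TCP to the fingertips, in m); z points along the fingers, y is the line along which they close (so a half turn about z gives the same grasp; the last joint's range is limited). The gripper opens to 88 mm and grips with 3 to 60 N. Pads are 19 mm wide; open, the fingers measure 130 mm over their backs; the gripper's body (78 mm by 193 mm) begins 47 mm behind the grasp point.
Start: joints at [-60.269, 20.546, 0.682, 0, -70.136, -16.507], TCP at [0.154, -0.657, 0.405] pointing down, gripper open.
Joint ranges: [-176.03, 176.03], [-82.01, 121.73], [-58.28, 71.71], [-173.87, 95.51], [-174.79, -0.11], [-173.66, 173.66]. Speed limits (degrees/s): [136.94, 136.94, 172.46, 180, 180, 180].

## Interface

Orientations are given as [roll, pitch, yaw] about the fixed x, y, z axes, in that order (R = Rz(yaw) Ry(pitch) Rx(roll)).
In Python, from plant import * gives the robot as it stands.
- The arm moves only by the shell command python3 -m handwheel 'ROWS'. ROWS is JSON, a list of rows, each a list of 7 numbers: the opening, from -1 (shut) to 1 (fully open), then the shift along the tool's x, y, z as a fraction of full scale, then the turn, a rotation vector about the tool's x, y, z as a fraction of full scale. A call has 1 to 5 rows; each row shifts and turns the commanded pose from where the row before left it, along the tool's axes as they then stand; what a row does not reach is not made up. Full scale, the value 1, is 0.025 m for a shift and 6 degrees for a turn. A row lasts 1/8 s, in which the tool goes at most 62.5 mm and 10.7 degrees, less where a joint would pass 70% of its speed; a pose out of reach is approached as far as the arm can. A call with a number of a shift or a turn outside -1 to 1 is refused whole. A call with a gripper value outside its range is refused whole. The fingers move at their own pace and stop on an object; the grip force is fixed at half the most. Time passes only in rows, so rows that do not move let the fingers close. It gives the time, the measured TCP pose, the force, the opening and the grip force at its end, in the units of the state.
- get_obs(): the state, without advancing time (a new reading comes with each control period).
- snapshot(name): name is "scene" or "top" or "wrist"; returns a dict with "color" (400x640x3 uint8, red, green, blue), "fx", "fy", "cx", "cy" (pixels), "k1" (the pictures are not rectified: a ray, as slopes to the right and down, at radius r is drawn at 1 + k1 r^2 times it, then the intrinsics apply), "R" (3x3) and "t" (3): a world point X has camera coordinates R X + t; the wrist camera has in their place "tool_from_camera" (4x4, takes a point from camera to tool coordinates, whose origin is the TCP and whose axes are the flange's). Camera axes: x right, y down, z forward; pixel columns grow to the right and rows downward; lengths in m; the calibration is good to about 2 mm. A picture is of the moment at which its call begins: read the wrist's pose just before it. There is no depth.
- close_job(): hands the job in; it is judged then, once.
The state is a dict: "clock": time; "joint_pos": joint angles; "qvel": joint speeds; "tau": joint torques, N m; "tool_pos": TCP position; "orientation": TCP orientation; "force": force on the tool from outside, world axes, zero at the start; "moment": the same for the moment, N m; "opening": finger opening in m; "gripper_force": force on a finger pad.
Only numpy, scipy, OpenCV 4.12 (cv2) and the standard library are available. Lean on these libraries where they do the work, as an engineer would, in place of code of your own. Each camera call takes 0.05 s, during which the arm holds its last target. There are 200 camera calls.

## Task

A bottle stopper has been left loose on the floor of the wooden bar caddy, among the glass pegs that are screwed down there. Lift it out over the rim and set it down gently, without dropping it, upright on its brass head and wholly on the round coaster. Leave the gold jigger beside the coaster standing where it is.

Things in the scene. Friction and masses are not known exactly. Their poses are not given: they have to be found in the camera images.
- stopper: Loose bottle stopper standing on its head on the caddy floor: brass disc 38 mm in diameter, 22 mm high, on it a cork shank 22 mm in diameter up to 60 mm height (grip the cork, 30 N). 0.11 kg. Origin: centre of the underside; z up along the cork. At caddy y about -75, 0 or +75 mm, x within 20 mm of the middle. Two fixed steel pegs with black caps take the other two places.
- caddy: Fixed open-topped opaque box of pale wood, brass corners and end handles: 196 mm (x) by 276 mm (y) outside, 80 mm high; walls and floor 8 mm thick, floor grey. Most finger room is along its x. Holds two screwed-down steel pegs, 44 mm flange, 22 mm black rubber cap, 55 mm high. Origin: centre of its underside on the table; y along its length, z up.
- coaster: Round cork coaster with a blue face, 100 mm in diameter and 8 mm high, fixed to the table. Origin: centre of its underside; z up, so its upper face is at z = 8 mm.
- jigger: Gold double jigger (hourglass-shaped measuring cup), 44 mm in diameter, 87 mm high, loose, standing upright 95 to 120 mm to the left (+y) of the coaster's centre. Origin: centre of its underside; z up. To be left alone.
Mind the look-alikes: they are no part of the job. Leave any orange or purple look-alike of the stopper alone.

How it is judged:
By the outcome, as a careful person would: the job done as asked, in the order asked, and still so for the second after the job is handed in, with the robot touching nothing.
It also fails if it takes over 38 s, if anything falls off the work surface, if the arm or the gripper's body presses on something with over 40 N, if the wrist force passes 120 N, or if a joint passes its speed limit or range.

## Working session

There is one attempt and no reset: what is moved stays moved. The work goes in short steps, Python scripts to look and compute and a shell command to move; the robot and the scene stay as the last step left them, time stands still between calls to the robot, and variables do not carry over. Pictures are saved under pics/ and viewed, at most 10 in all, crops included, and the job is handed in when it is done.

```bash
mkdir -p pics
cat > h.py <<'E'
from plant import *
import numpy as np, cv2
from scipy.spatial.transform import Rotation as Ro
def cam(s,o=None):
    if 'R' in s and s.get('R') is not None: return np.array(s['R']),np.array(s['t'])
    T=np.array(s['tool_from_camera']);W=np.eye(4);W[:3,:3]=Ro.from_euler('xyz',o['orientation'],degrees=True).as_matrix();W[:3,3]=o['tool_pos']
    M=np.linalg.inv(W@T);return M[:3,:3],M[:3,3]
def ray(s,u,v,z,o=None):
    R,t=cam(s,o);d=np.array([(u-s['cx'])/s['fx'],(v-s['cy'])/s['fy']]);p=d.copy()
    for _ in range(20): p=d/(1+s['k1']*(p@p))
    w=R.T@np.r_[p,1];c=-R.T@t;return c+w*(z-c[2])/w[2]
def proj(s,X,o=None):
    R,t=cam(s,o);c=R@np.array(X)+t;p=c[:2]/c[2];p=p*(1+s['k1']*(p@p));return p[0]*s['fx']+s['cx'],p[1]*s['fy']+s['cy']
def save(s,n): cv2.imwrite('pics/'+n,s['color'][:,:,::-1])
E
python3 - <<'E'
from h import *
import pickle
o=get_obs();print(o)
S={n:snapshot(n) for n in('scene','top')};pickle.dump(S,open('S.pkl','wb'))
for n in S: save(S[n],n+'.png')
E
```

```text
{'clock': 0.0, 'joint_pos': array([-6.02670969e+01,  2.05909497e+01,  6.31532174e-01, -2.31079984e-02,
       -7.01355974e+01, -1.65080723e+01]), 'qvel': array([-0.02621059, -0.03416967, -0.06275543,  0.0394385 , -0.07221393,
        0.06480724]), 'tau': array([ 7.72927215e-04, -5.82726574e+01,  2.93059230e+01,  6.99738085e+00,
        6.92600326e-03, -1.44515402e-04]), 'tool_pos': array([ 0.15438885, -0.65688546,  0.40370149]), 'orientation': array([ 1.79902728e+02, -6.17422850e-03, -1.66783034e+02]), 'force': array([ 0.60290255, -0.61360222, -0.76055829]), 'moment': array([-0.06761732, -0.03115457, -0.02268804]), 'gripper_force': 0.0, 'opening': 0.08760412247207783}
```

View pics/top.png

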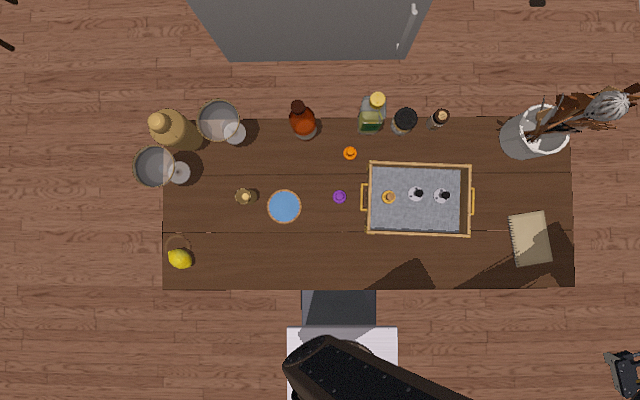

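View pics/scene.png

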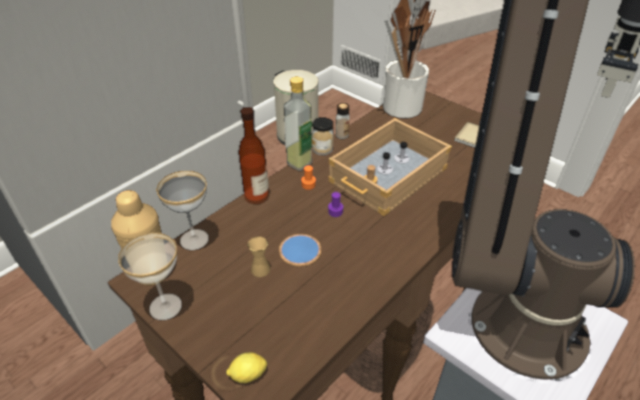

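The top view shows candidates: the cork and brass stopper in the caddy (388,197), black-capped pegs (416,193) and (442,195), an orange look-alike (350,153) and a purple one (339,197). I choose (388,197). The coaster is at (284,206) and the jigger at (245,196).

Run:
```python
from h import *
import pickle
S=pickle.load(open('S.pkl','rb'));s=S['top'];im=s['color']
cv2.imwrite('pics/crop.png',cv2.resize(im[140:250,330:480,::-1],None,fx=5,fy=5,interpolation=cv2.INTER_CUBIC))
hsv=cv2.cvtColor(im,cv2.COLOR_RGB2HSV)
m=cv2.inRange(hsv,(95,80,80),(125,255,255));n,l,st,c=cv2.connectedComponentsWithStats(m)
i=1+np.argmax(st[1:,4]);print('coaster',c[i],st[i],ray(s,*c[i],.008))
for nm,u,v,z in[('stop top',388,197,.068),('stop mid',388,197,.04),('peg1',419,193,.063),('peg2',445,195,.063),('jig',246,197,.087),('purple',339,197,.06),('rimTL',370,163,.08),('rimTR',470,166,.08),('rimBL',368,233,.08),('rimBR',469,236,.08)]: print(nm,ray(s,u,v,z).round(4))
```

```text
coaster [283.66569343 206.04671533] [269 192  30  29 685] [0.49604412 0.16603799 0.008     ]
stop top [ 0.5179 -0.1256  0.068 ]
stop mid [ 0.5188 -0.1295  0.04  ]
peg1 [ 0.5283 -0.211   0.063 ]
peg2 [ 0.5223 -0.2818  0.063 ]
jig [0.5203 0.2577 0.087 ]
purple [0.5192 0.0073 0.06  ]
rimTL [ 0.6097 -0.0769  0.08  ]
rimTR [ 0.5993 -0.3463  0.08  ]
rimBL [ 0.4216 -0.0692  0.08  ]
rimBR [ 0.4115 -0.339   0.08  ]
```

View pics/crop.png

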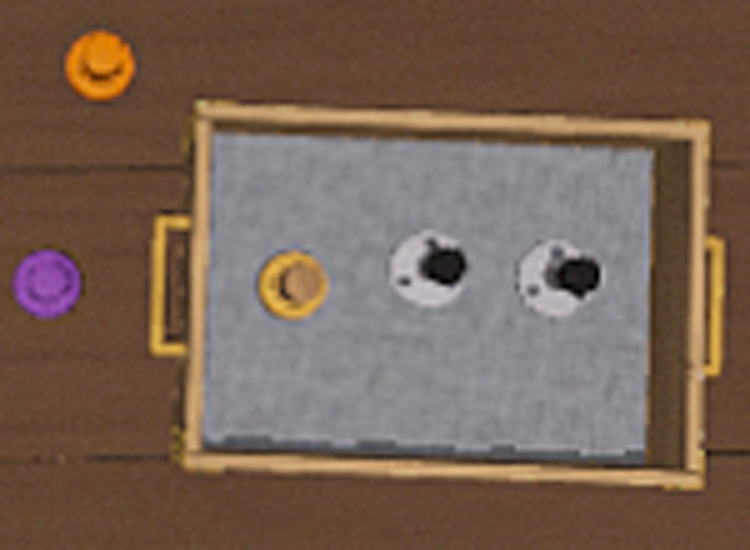

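The crop confirms it: brass disc with a tan cork, disc centre at about (388.6,197). The two neighbours are black-capped pegs, and the orange and purple look-alikes are outside the caddy. Next I turn so the fingers close along world x, then hover over the stopper.

```bash
python3 -m handwheel '[[1,0,0,0,0,0,-1],[1,0,0,0,0,0,-1],[1,0,0,0,0,0,-1],[1,0,0,0,0,0,-1],[1,0,0,0,0,0,-1]]' >/dev/null
python3 -m handwheel '[[1,0,0,0,0,0,-1],[1,0,0,0,0,0,-1],[1,0,0,0,0,0,-1],[1,0,0,0,0,0,-1],[1,0,0,0,0,0,-1]]' >/dev/null
python3 -m handwheel '[[1,0,0,0,0,0,-1],[1,0,0,0,0,0,-1],[1,0,0,0,0,0,-0.8],[1,0,0,0,0,0,0]]'
python3 -m handwheel '[[1,-1,-0.7,0,0,0,0],[1,-1,-0.7,0,0,0,0],[1,-1,-0.7,0,0,0,0],[1,-1,-0.7,0,0,0,0],[1,-1,-0.7,0,0,0,0]]'
```

```text
clock: 1.85
tool_pos: [0.1544, -0.657, 0.4042]
orientation: [180.0, 0.0, -90.0]
force: [-0.4, 0.4, -0.3]
opening: 0.0876
gripper_force: 0.0
clock: 2.48
tool_pos: [0.2423, -0.5311, 0.4045]
orientation: [180.0, 0.0, -90.1]
force: [0.4, 0.2, 0.7]
opening: 0.0878
gripper_force: 0.0
```

Axes are as expected; remaining: dY ≈ +0.40, dX ≈ +0.278.

```bash
for i in 1 2 3; do python3 -m handwheel '[[1,-1,-0.7,0,0,0,0],[1,-1,-0.7,0,0,0,0],[1,-1,-0.7,0,0,0,0],[1,-1,-0.7,0,0,0,0],[1,-1,-0.7,0,0,0,0]]' >/dev/null; done
python3 -m handwheel '[[1,-1,-0.6,0,0,0,0],[1,0,0,0,0,0,0],[1,0,0,0,0,0,0]]'
python3 - <<'E'
from h import *
o=get_obs();s=snapshot('wrist');save(s,'w1.png')
import pickle;pickle.dump((s,o),open('W.pkl','wb'))
for X in([.518,-.131,.03],[.518,-.131,.068]): print(proj(s,X,o))
E
```

```text
clock: 4.72
tool_pos: [0.5189, -0.132, 0.4045]
orientation: [180.0, 0.0, -90.0]
force: [0.7, 0.1, -0.3]
opening: 0.0875
gripper_force: 0.0
(np.float64(316.41693284386747), np.float64(177.47405722618873))
(np.float64(316.49040877303594), np.float64(183.65154865133658))
```

View pics/w1.png

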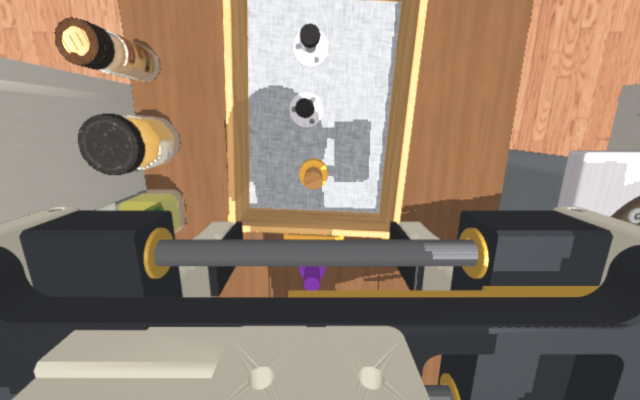

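The wrist view shows the stopper's brass disc at about (313,172), its cork top at (313,180), and pegs beyond at (305,108) and (310,45). The purple decoy is outside the caddy at (312,275).

Run:
```python
from h import *
import pickle
s,o=pickle.load(open('W.pkl','rb'));im=s['color']
h=cv2.cvtColor(im,cv2.COLOR_RGB2HSV)
m=cv2.inRange(h,(8,110,90),(28,255,255));m[:150]=0;m[200:]=0;m[:,:280]=0;m[:,345:]=0
n,l,st,c=cv2.connectedComponentsWithStats(m);i=1+np.argmax(st[1:,4]);print(st[i],c[i])
x,y,w,hh,_=st[i]
print(ray(s,x+(w-1)/2,y+(w-1)/2,.03,o),ray(s,313.5,180,.068,o))
for u,v in((313,172),(313,173),(314,172)):print(ray(s,u,v,.03,o))
t=pickle.load(open('S.pkl','rb'))['top'];print(ray(t,388.6,197,.025),ray(t,390.4,196,.068))
```

```text
[299 159  29  30 668] [312.79790419 173.25299401]
[ 0.52236391 -0.13680206  0.03      ] [ 0.52143213 -0.13527879  0.068     ]
[ 0.5223607  -0.13809253  0.03      ]
[ 0.52236391 -0.13680206  0.03      ]
[ 0.52108551 -0.13809241  0.03      ]
[ 0.51923163 -0.13328261  0.025     ] [ 0.52057909 -0.13216015  0.068     ]
```

```bash
python3 -m handwheel '[[1,0.14,-0.1,0.8,0,0,0],[1,0,0,1,0,0,0],[1,0,0,1,0,0,0],[1,0,0,1,0,0,0],[1,0,0,1,0,0,0]]'
python3 -m handwheel '[[1,0,0,1,0,0,0],[1,0,0,1,0,0,0],[1,0,0,0.75,0,0,0],[1,0,0,0,0,0,0]]'
python3 -m handwheel '[[-1,0,0,0,0,0,0],[-1,0,0,0,0,0,0],[-1,0,0,0,0,0,0],[-1,0,0,0,0,0,0],[-1,0,0,0,0,0,0]]'
```

```text
clock: 5.4
tool_pos: [0.5212, -0.1363, 0.2841]
orientation: [-180.0, 0.0, -90.1]
force: [0.4, -0.1, 0.9]
opening: 0.0877
gripper_force: 0.0
clock: 5.9
tool_pos: [0.5208, -0.1362, 0.2148]
orientation: [179.8, -0.0, -90.1]
force: [1.2, 0.1, 0.1]
opening: 0.0877
gripper_force: 0.0
clock: 6.52
tool_pos: [0.5217, -0.1354, 0.2161]
orientation: [-180.0, 0.0, -90.0]
force: [0.6, 0.8, -0.1]
opening: 0.0431
gripper_force: 0.0
```

```bash
python3 -m handwheel '[[-1,0,0,0,0,0,0],[-1,0,0,0,0,0,0],[-1,0,0,0,0,0,0],[-1,0,0,0,0,0,0],[-1,0,0,0,0,0,0]]'
python3 -m handwheel '[[-1,0,0,-0.5,0,0,0],[-1,0,0,-1,0,0,0],[-1,0,0,-1,0,0,0],[-1,0,0,-1,0,0,0],[-1,0,0,-1,0,0,0]]'
```

```text
clock: 7.15
tool_pos: [0.5217, -0.1354, 0.2158]
orientation: [180.0, 0.0, -90.0]
force: [-0.7, 0.6, -0.5]
opening: 0.0213
gripper_force: 30.0
clock: 7.78
tool_pos: [0.5214, -0.1355, 0.3302]
orientation: [-180.0, 0.0, -90.0]
force: [-0.1, -0.6, -2.5]
opening: 0.0213
gripper_force: 30.0
```

```bash
for i in 1 2; do python3 -m handwheel '[[-1,-0.8,0.07,0,0,0,0],[-1,-0.8,0.07,0,0,0,0],[-1,-0.8,0.07,0,0,0,0],[-1,-0.8,0.07,0,0,0,0],[-1,-0.8,0.07,0,0,0,0]]' ; done
python3 -m handwheel '[[-1,-0.8,0.07,0,0,0,0],[-1,-0.8,0.07,0,0,0,0],[-1,-0.8,0.07,0,0,0,0],[-1,-0.8,0.07,0,0,0,0],[-1,-0.8,0.07,0,0,0,0]]'
python3 -m handwheel '[[-1,0,0,0,0,0,0],[-1,0,0,0,0,0,0]]'
python3 - <<'E'
from h import *
o=get_obs();s=snapshot('wrist');t=snapshot('scene')
print(proj(s,[.496,.166,.008],o))
a=cv2.resize(t['color'][130:330,180:430],None,fx=1.6,fy=1.6)
cv2.imwrite('pics/w2.png',np.hstack([cv2.resize(s['color'],(400,320))if 0 else cv2.resize(s['color'],(400,320)),a[:320,:400]])[:,:,::-1])
E
```

```text
clock: 8.4
tool_pos: [0.5126, -0.0349, 0.3294]
orientation: [-180.0, 0.0, -90.0]
force: [-0.5, 0.0, -0.5]
opening: 0.0215
gripper_force: 30.0
clock: 9.02
tool_pos: [0.5039, 0.0651, 0.3293]
orientation: [-180.0, 0.0, -90.0]
force: [-0.3, 0.4, -1.1]
opening: 0.0213
gripper_force: 30.0
clock: 9.65
tool_pos: [0.4952, 0.1657, 0.3286]
orientation: [-180.0, 0.0, -90.0]
force: [0.1, 0.7, -1.0]
opening: 0.0212
gripper_force: 30.0
clock: 9.9
tool_pos: [0.4952, 0.1647, 0.3283]
orientation: [180.0, -0.0, -90.0]
force: [-0.5, -0.0, -0.5]
opening: 0.0212
gripper_force: 30.0
(np.float64(314.9659355902021), np.float64(187.09271744451354))
```

View pics/w2.png

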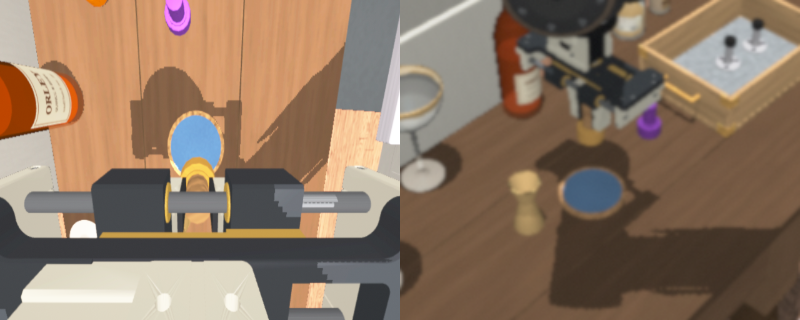

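The left half shows the stopper gripped upright, with the coaster centre at about (314,187) in wrist pixels, which matches the prediction. The right half shows the jigger clear to the left and still standing. I'll lower it gently.

```bash
python3 -m handwheel '[[-1,0,0,1,0,0,0],[-1,0,0,1,0,0,0],[-1,0,0,1,0,0,0],[-1,0,0,0.8,0,0,0],[-1,0,0,0.4,0,0,0]]'
python3 -m handwheel '[[-1,0,0,0.08,0,0,0],[-1,0,0,0,0,0,0]]'
python3 -m handwheel '[[-1,0,0,0.06,0,0,0],[-1,0,0,0,0,0,0]]'
python3 -m handwheel '[[-1,0,0,0.04,0,0,0],[-1,0,0,0,0,0,0]]'
```

```text
clock: 10.62
tool_pos: [0.4952, 0.164, 0.2225]
orientation: [179.9, -0.1, -90.0]
force: [-0.6, 0.0, -1.3]
opening: 0.0213
gripper_force: 30.0
clock: 10.88
tool_pos: [0.4956, 0.1646, 0.222]
orientation: [-180.0, 0.0, -90.0]
force: [0.3, -0.4, 0.0]
opening: 0.0211
gripper_force: 30.0
clock: 11.12
tool_pos: [0.4954, 0.1646, 0.2203]
orientation: [-180.0, 0.0, -90.0]
force: [0.4, -0.6, 0.0]
opening: 0.0214
gripper_force: 30.0
clock: 11.38
tool_pos: [0.4953, 0.1645, 0.2189]
orientation: [-180.0, 0.0, -90.0]
force: [0.4, -0.0, -0.5]
opening: 0.0214
gripper_force: 30.0
```

```bash
python3 -m handwheel '[[-1,0,0,0.06,0,0,0],[-1,0,0,0,0,0,0]]' | grep -E 'tool|force:'
python3 -m handwheel '[[-1,0,0,0.04,0,0,0],[-1,0,0,0,0,0,0]]'| grep -E 'tool|force:'
python3 -m handwheel '[[-1,0,0,0.02,0,0,0],[-1,0,0,0,0,0,0]]'| grep -E 'tool|force:'
```

```text
tool_pos: [0.4952, 0.1645, 0.2173]
force: [0.4, -0.6, -0.6]
gripper_force: 30.0
tool_pos: [0.4953, 0.1645, 0.2163]
force: [-1.4, 0.3, -1.5]
gripper_force: 30.0
tool_pos: [0.4953, 0.1646, 0.2159]
force: [0.4, -0.6, -0.9]
gripper_force: 30.0
```

```bash
for i in 1; do python3 -m handwheel '[[-1,0,0,0.02,0,0,0],[-1,0,0,0,0,0,0]]' | grep -E 'tool|force:'
python3 -m handwheel '[[-1,0,0,0.02,0,0,0],[-1,0,0,0,0,0,0]]'| grep -E 'tool|force:'; done
```

```text
tool_pos: [0.4954, 0.1646, 0.2157]
force: [-1.8, -0.9, 3.9]
gripper_force: 30.0
tool_pos: [0.4954, 0.1646, 0.2157]
force: [-2.7, -1.1, 10.1]
gripper_force: 30.0
```

Contact made at z = 0.2157. I'll back off a hair, release slowly and rise.

```bash
python3 -m handwheel '[[-1,0,0,-0.02,0,0,0],[-0.4,0,0,0,0,0,0],[-0.3,0,0,0,0,0,0],[0,0,0,0,0,0,0],[0.3,0,0,0,0,0,0]]'
python3 -m handwheel '[[0.6,0,0,0,0,0,0],[0.6,0,0,0,0,0,0],[0.6,0,0,-0.3,0,0,0],[0.6,0,0,-0.6,0,0,0],[0.6,0,0,-1,0,0,0]]'
python3 -m handwheel '[[0.6,0,0,-1,0,0,0],[0.6,0,0,-1,0,0,0],[0.6,0,0,-1,0,0,0],[0.6,0,0,-1,0,0,0],[0.6,0,0,0,0,0,0]]'
python3 - <<'E'
from h import *
s=snapshot('wrist');t=snapshot('scene')
a=cv2.resize(t['color'][130:330,180:430],None,fx=1.6,fy=1.6)
cv2.imwrite('pics/w3.png',np.hstack([cv2.resize(s['color'],(400,320)),a])[:,:,::-1])
E
```

```text
clock: 13.25
tool_pos: [0.4953, 0.1646, 0.2153]
orientation: [180.0, -0.0, -90.0]
force: [-0.6, 0.2, -0.5]
opening: 0.045
gripper_force: 0.0
clock: 13.88
tool_pos: [0.4952, 0.1645, 0.2638]
orientation: [180.0, -0.0, -90.0]
force: [-0.4, -0.2, 0.4]
opening: 0.0702
gripper_force: 0.0
clock: 14.5
tool_pos: [0.4957, 0.1647, 0.3662]
orientation: [-179.7, 0.2, -90.0]
force: [0.1, -0.1, -0.7]
opening: 0.0703
gripper_force: 0.0
```

View pics/w3.png

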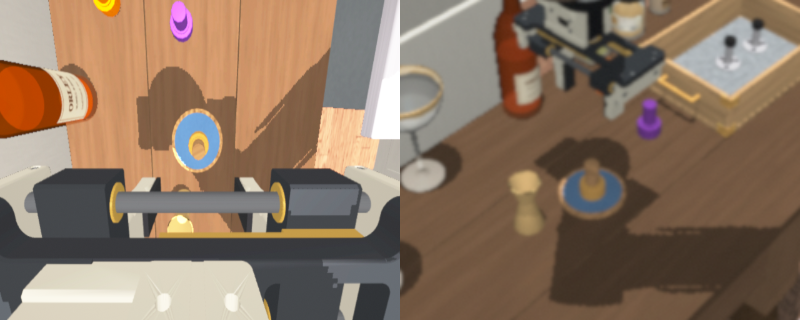

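The stopper stands upright near the coaster's centre (crop pixel (592,185)). The jigger is untouched at (527,200) and the gripper is clear.

```bash
python3 -c "
from plant import *
print(close_job())"
```

```text
the job is handed in; nothing more can be done
None
```

The stopper is standing upright on its brass head near the middle of the coaster, the jigger is untouched, and the job was handed in at about 14.6 s.

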